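# Feed heat-sink stock through the saw's anti-kickback flap to the length line

### The job

Get the little cut-off saw ready for the next cut: clear the offcut that was left on its run-out into the black tray, then lay the longer of the two loose pieces of heat-sink profile, fins up, between the guide rails on the infeed side, in front of the flap. Push it through under the flap until its leading end is level with the scribed line on the run-out, not running past it, and leave it there with the flap hanging shut behind it. Leave the shorter piece, the cutters, the marker and the memory stick where they lie.

Things in the scene. Friction and masses are not known exactly. Their poses are not given: they have to be found in the camera images.
- saw: Bench cut-off saw, fixed, its head parked up. Origin: on the channel's centre line straight under the flap's hinge, at the table's underside; z up, +y = feed direction (infeed at -y, run-out at +y), +x = towards its motor. Dark steel table 12 mm thick (top at z = 12 mm), x -45 to 45, y -125 to 190 mm. Pivot and motor: x 80 to 145, y 30 to 120, up to z = 165 mm.
- channel (a point): Middle of the infeed channel, on the table's top, 75 mm before the hinge (saw y = -75 mm), axes as the saw's. Steel guide rails 5 mm high above the table and 6 mm wide, inner faces 35 mm apart, run from saw y = -95 to 186 mm; at the infeed end they flare to 41 mm apart at y = -120 mm.
- scribed_line (a point): Middle of the scribed line, on the table's top: a bright line, 1.8 mm wide, right across the dark run-out table (and dark over the two rails), along saw x, at saw y = 156 mm.
- flap_hinge (a point): Middle of the flap's hinge rod (radius 3 mm, along saw x), 75 mm above the table's top, between two uprights: saw x +-32 to +-40, y -6 to 6 mm, tops 79 mm above the table. The stock's rear end must go 26 mm past the rod, so a finger pushing it has to go in under the rod with the tool leaning back over the infeed, about 40 to 48 degrees from vertical.
- flap (a joint): Angle of the anti-kickback flap, rad: 0 = hanging shut; up to 1.45; swings only towards the run-out, a weak spring (under 1 N at its edge) shuts it. Plate 44 mm wide, lower edge 52 mm below the rod, 5 mm lower than the top of stock on the table. It rides on the stock, drops when the stock's rear end is some 24 mm past the rod, may rest on a finger there, and shuts once that is drawn out.
- saw_head (a point): Lowest point of the parked saw blade, 88 mm above the table's top, at saw x = 48, y = 60 mm. Guard and blade fill saw y 52 to 68, x 5 to 92, z 100 to 201 mm; belt cover and arm lie behind; the handle reaches to x = -33 mm at y = 60, z = 180 to 223 mm.
- stock_long: The longer piece of aluminium heat-sink profile: 130 mm long (its y), 30 mm wide (x), 28 mm high with five fins along it on the top; about 0.22 kg. Origin: middle of its underside. The two ends are alike. Lies loose on the desk.
- stock_short: The shorter piece of the same profile, 74 mm long (its y), 30 wide, 28 high. Origin: middle of its underside. To be left where it is.
- offcut: Offcut of the same profile, 36 mm long (its y), 30 wide, 28 high, about 0.06 kg, lying between the rails on the run-out. Origin: middle of its underside.
- tray: Black open tray, fixed, 80 mm (x) by 120 mm (y), 30 mm high, 3 mm walls and floor with a rim 5 mm wider all round. Origin: middle of its underside.
- side_cutters: Side cutters, 41x111x10 mm, lying on the desk; leave alone. Origin: middle of the underside, long axis y.
- marker_black: Marker pen, 13x128x15 mm, lying on the desk; leave alone. Origin: middle of the underside, long axis y.
- usb_stick: Memory stick, 18x48x8 mm, lying between or beside the profile pieces; leave alone. Origin: middle of the underside, long axis y.

How it is judged:
By the outcome, as a careful person would: the job done as asked, in the order asked, and still so for the second after the job is handed in, with the robot touching nothing.
It also fails if it takes over 72 s, if anything falls off the work surface, if the arm or the gripper's body presses on something with over 40 N, if the wrist force passes 120 N, or if a joint passes its speed limit or range.

### The arm

A 7-joint arm with a two-finger parallel gripper is mounted at the origin on a cart in front of the work surface, level with it; the furniture and walls round the work are solid. World frame = base frame: x ahead of the robot, y to its left, z up, the work surface at z = 0. Lengths are in m, angles in rad, forces in N, time in s.
With the tool pointing down it reaches from about 0.35 to 0.9 m from the base axis. Payload 7.2 kg.
Tool frame: the origin (TCP) lies on the front face of the gripper's body, between the roots of the fingers; the fingertips stand 80 mm ahead of it and the grasp point (between the pads) lies 61 mm ahead of it; z points along the fingers, y is the line along which they close (so a half turn about z gives the same grasp; the last joint's range is limited). The gripper opens to 88 mm and grips with 3 to 60 N. Pads are 20 mm wide; open, the fingers measure 115 mm over their backs; the gripper's body (75 mm by 178 mm) begins 61 mm behind the grasp point.
Start: joints at [1.075, 0.411, -0.013, 1.596, 0.006, 1.134, -0.082], TCP at [0.259, -0.569, 0.303] pointing down, gripper open.
Joint ranges: [-2.95, 2.95], [-0.29, 1.99], [-1.47, 1.44], [0.14, 2.54], [-1.03, 4.17], [0.13, 1.85], [-2.86, 2.86]. Speed limits (rad/s): [2.39, 2.39, 3.01, 3.01, 3.14, 3.14, 3.14].

### API

Orientations are given as a unit quaternion [x, y, z, w].
In Python, from station import bot, imaging, workorder, sensors gives the robot as it stands (bot), with the cameras (imaging), the job (workorder) and the readings (sensors).
- The arm moves only by the shell command python3 steer.py 'ROWS' [FORCE]. ROWS is a JSON object whose key "segments" holds a list of rows, 1 to 20 of them, each of 7 numbers: a rotation vector rx, ry, rz in rad, then dx, dy, dz in m, then the finger opening in m; each row shifts and turns the commanded pose from where the row before left it, along the tool's axes as they then stand; what a row does not reach is not made up. A row lasts 1/10 s, in which the tool goes at most 0.05 m and 0.15 rad, less where a joint would pass 70% of its speed; a pose out of reach is approached as far as the arm can. The fingers move at their own pace and stop on an object; FORCE is the grip in N (left out, the last holds). Time passes only in rows, so rows that do not move let the fingers close. It prints the time, the measured TCP pose, the force, the opening and the grip force at its end. Input that does not fit is refused with a message, and nothing moves.
- sensors.state(): the state, without advancing time (a new reading comes with each control period).
- imaging.read_camera(name): name is "scene" or "top"; returns (picture, depth): 420x560x3 uint8, blue, green, red; 420x560 float32, m along the optical axis (not along the pixel's ray), 0 where there is no reading.
- imaging.calibration(name): a dict with "fx", "fy", "cx", "cy" (pixels), "rvec" (rotation vector, rad) and "tvec" (3), from world to camera coordinates, as OpenCV has them. Camera axes: x right, y down, z forward; pixel columns grow to the right and rows downward; lengths in m; the calibration is good to about 2 mm. A picture is of the moment at which its call begins. calibration takes no time and is no camera call.
- workorder.sign_off(): hands the job in; it is judged then, once.
The state is a dict: "time": time; "q": joint angles; "joint_vel": joint speeds; "effort": joint torques, N m; "position": TCP position; "tool_rot": TCP orientation; "force": force on the tool from outside, world axes, zero at the start; "torque": the same for the moment, N m; "grip_width": finger opening in m; "finger_force": force on a finger pad.
Only numpy, scipy, OpenCV 4.12 (cv2) and the standard library are available. Lean on these libraries where they do the work, as an engineer would, in place of code of your own. Each camera call takes 0.05 s, during which the arm holds its last target. There are 200 camera calls.

## Working session

There is one attempt and no reset: what is moved stays moved. The work goes in short steps, Python scripts to look and compute and a shell command to move; the robot and the scene stay as the last step left them, time stands still between calls to the robot, and variables do not carry over. Pictures are saved under pics/ and viewed, at most 10 in all, crops included, and the job is handed in when it is done.

```bash
ls; mkdir -p pics; cat > h.py <<'E'
import numpy as np, cv2
from station import bot, imaging, workorder, sensors
from scipy.spatial.transform import Rotation as R
def cam(n):
    c=imaging.calibration(n); K=np.array([[c['fx'],0,c['cx']],[0,c['fy'],c['cy']],[0,0,1.]])
    return K,R.from_rotvec(np.ravel(c['rvec'])).as_matrix(),np.ravel(c['tvec'])
def world(n,d):
    K,Rm,t=cam(n); v,u=np.mgrid[:d.shape[0],:d.shape[1]]
    p=np.stack([(u-K[0,2])/K[0,0]*d,(v-K[1,2])/K[1,1]*d,d],-1)
    return (p-t)@Rm
def proj(n,P):
    K,Rm,t=cam(n); p=np.atleast_2d(P)@Rm.T+t; p=p@K.T; return p[:,:2]/p[:,2:]
E
python3 - <<'E'
from h import *
for n in("scene","top"):
    im,d=imaging.read_camera(n); cv2.imwrite(f'pics/{n}0.png',im); np.save(f'{n}0.npy',d); np.save(f'{n}0i.npy',im)
    K,Rm,t=cam(n); print(n,K[0,0],-Rm.T@t,Rm[2],(d>0).mean())
s=sensors.state();print({k:np.round(v,3) for k,v in s.items()})
E
```

```text
pics
station.py
steer.py
scene 477.90374718478495 [-0.12777807  0.65435643  0.73896149] [ 0.57575803 -0.5689349  -0.58721016] 0.9960586734693877
top 506.3780148796522 [0.35683747 0.03677435 1.21937094] [ 0.14677495 -0.00923363 -0.98912681] 0.9961181972789116
{'time': np.float64(0.1), 'q': array([ 1.075,  0.412, -0.013,  1.597,  0.006,  1.134, -0.082]), 'joint_vel': array([-0.001, -0.001, -0.001, -0.002,  0.001, -0.002, -0.001]), 'effort': array([ 5.0000e-03, -5.8910e+01,  6.4400e-01, -2.9171e+01, -5.4000e-02,
        1.5000e-02,  0.0000e+00]), 'position': array([ 0.259, -0.568,  0.302]), 'tool_rot': array([ 0.977,  0.212, -0.   , -0.001]), 'force': array([ 0.207, -0.328, -0.124]), 'torque': array([-0.06 ,  0.021, -0.009]), 'finger_force': np.float64(0.0), 'grip_width': np.float64(0.088)}
```

View pics/scene0.png

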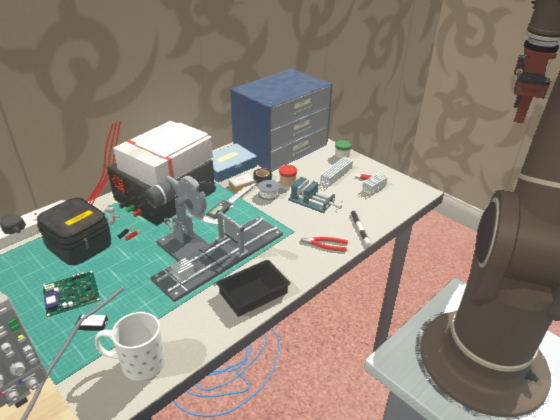

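View pics/top0.png

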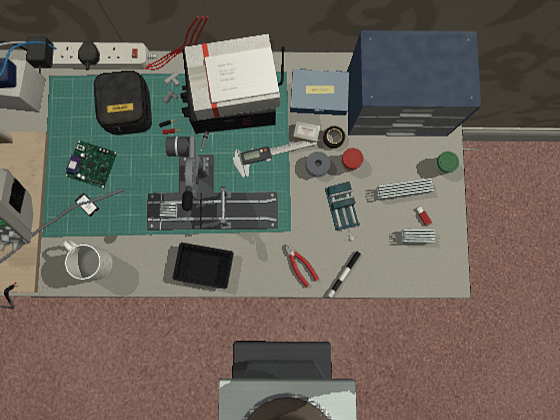

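```bash
python3 - <<'E'
from h import *
im=np.load('top0i.npy'); d=np.load('top0.npy'); W=world('top',d)
a=cv2.resize(im[180:240,140:295],None,fx=5,fy=5,interpolation=cv2.INTER_CUBIC)
b=cv2.resize(im[165:255,355:450],None,fx=3,fy=3,interpolation=cv2.INTER_CUBIC)
out=np.zeros((a.shape[0]+b.shape[0],775,3),np.uint8); out[:300]=a; out[300:,:b.shape[1]]=b
s=np.load('scene0i.npy'); c=cv2.resize(s[150:200,310:400],None,fx=5.2,fy=5.2,interpolation=cv2.INTER_CUBIC)
out[300:300+c.shape[0],290:290+c.shape[1]]=c
cv2.imwrite('pics/c1.png',out)
for nm,(r0,r1,c0,c1) in dict(long=(170,205,360,440),short=(222,250,383,443),off=(198,222,152,184),tray=(240,290,170,236)).items():
  for n in ('top','scene'):
    if n=='top': w=W[r0:r1,c0:c1].reshape(-1,3); lo,hi=w[:,:2].min(0),w[:,:2].max(0)
    else:
      w=world('scene',np.load('scene0.npy')).reshape(-1,3); w=w[((w[:,:2]>lo-.01)&(w[:,:2]<hi+.01)).all(1)]
    z=w[:,2]; print(nm,n,'zhist',np.histogram(z,bins=np.arange(-.006,.05,.004))[0])
    m=w[(z>.018 if nm!='off' else z>.028)&(z<.06)]
    if len(m): 
      (cx,cy),(a1,b1),an=cv2.minAreaRect((m[:,:2]*1000).astype(np.float32)); print('   rect',cx,cy,a1,b1,an,'zmed',np.percentile(m[:,2],[50,90]))
E
```

```text
long top zhist [ 475 1200  348   97   93   70   76  140  213   61    0    0    0]
   rect 604.257080078125 -298.1806945800781 46.046897888183594 158.3236846923828 15.985132217407227 zmed [0.02661081 0.03035084]
long scene zhist [ 105 5858 2992  546  414  362  270  296  461  182   65   91   85]
   rect 545.8369140625 -169.6337890625 432.2106018066406 236.05435180664062 89.89249420166016 zmed [0.02839162 0.0494347 ]
short top zhist [291 705 238  92  46  29  28  87 118  26   0   0   0]
   rect 485.417724609375 -312.97564697265625 29.331218719482422 75.02584838867188 0.2539581060409546 zmed [0.02646467 0.0300103 ]
short scene zhist [  76 4363 2003  311  291  152  105  118  149   57    0    0    0]
   rect 480.5110168457031 -148.21168518066406 398.6324462890625 101.90950775146484 80.95708465576172 zmed [0.02583067 0.03035828]
off top zhist [  0   0   0  13 158 210 131  46  24  20  25  52  57]
   rect 542.1702270507812 281.8184814453125 29.212276458740234 36.29154586791992 0.06058629974722862 zmed [0.0409667  0.04401569]
off scene zhist [  69 3986 2404  363  465 2200  829  302  298  461   51   99  158]
   rect 467.427001953125 213.45675659179688 225.8154754638672 162.9105987548828 5.317286491394043 zmed [0.03195062 0.0465358 ]
tray top zhist [ 419 1305  809   78   14   17   13   64  347  190   11    0    0]
   rect 413.20306396484375 197.44400024414062 130.75621032714844 89.90470886230469 80.43746948242188 zmed [0.02893554 0.03187955]
tray scene zhist [  45 2720 1619  211  178  163  145  105  251  422    2    0    0]
   rect 414.0316467285156 195.92828369140625 132.97161865234375 92.50157165527344 79.94261932373047 zmed [0.0297603  0.03201229]
```

View pics/c1.png

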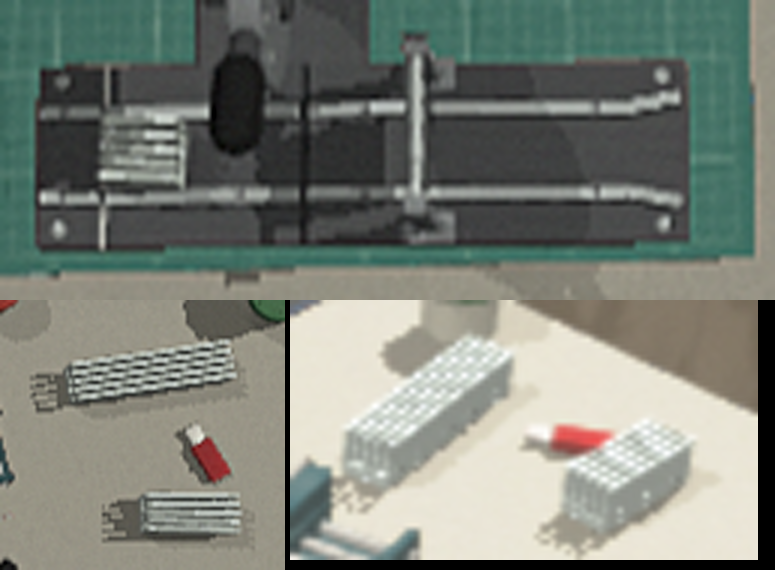

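```bash
cat >> h.py <<'E'
def ray(n,px,z):
    K,Rm,t=cam(n); px=np.atleast_2d(px).astype(float); d=np.c_[(px[:,0]-K[0,2])/K[0,0],(px[:,1]-K[1,2])/K[1,1],np.ones(len(px))]@Rm
    o=-Rm.T@t; return o+d*((z-o[2])/d[:,2])[:,None]
def sawfit(W,S):   # 2d rigid fit saw->world
    W=W[:,:2];S=np.asarray(S,float)[:,:2]; a,b=W-W.mean(0),S-S.mean(0)
    th=np.arctan2((b[:,0]*a[:,1]-b[:,1]*a[:,0]).sum(),(a*b).sum()); M=np.array([[np.cos(th),-np.sin(th)],[np.sin(th),np.cos(th)]])
    t=W.mean(0)-M@S.mean(0); return t,th,(S@M.T+t-W)
E
python3 - <<'E'
from h import *
px=np.array([(39,68),(39,246),(688,61),(688,242)])/5+[139.5,179.5]
S=np.array([(45,190),(-45,190),(45,-125),(-45,-125)])/1e3
t,th,res=sawfit(ray('top',px,.012),S); print('saw',t,th,np.round(res*1e3,1))
M=np.array([[np.cos(th),-np.sin(th)],[np.sin(th),np.cos(th)]])
s=np.load('scene0i.npy'); k=5
c=cv2.resize(s[205:300,145:300],None,fx=k,fy=k,interpolation=cv2.INTER_CUBIC)
def P(pts): 
    pts=np.array(pts,float)/1e3; w=np.c_[pts[:,:2]@M.T+t,pts[:,2]]; return w
def dr(img,n,o,pts,col):
    p=((proj(n,P(pts))-o+.5)*k).astype(int); cv2.polylines(img,[p.reshape(-1,1,2)],False,col,1)
for x in(45,-45): dr(c,'scene',[145,205],[(x,-125,12),(x,190,12)],(0,255,255))
for y in(190,-125,156): dr(c,'scene',[145,205],[(-45,y,12),(45,y,12)],(0,255,0))
for x in(-17.5,17.5): dr(c,'scene',[145,205],[(x,-95,17),(x,186,17)],(255,0,255))
dr(c,'scene',[145,205],[(-32,0,87),(32,0,87)],(0,0,255))
cv2.imwrite('pics/c2.png',c)
for nm,cx,cy in(('long',.604,-.298),('short',.485,-.313),('off',.542,.282)):
  for n in('top','scene'):
    w=world(n,np.load(n+'0.npy')); z0=.033 if nm=='off' else .021
    m=((w[...,2]>z0)&(w[...,2]<z0+.014)&(np.hypot(w[...,0]-cx,w[...,1]-cy)<(.03 if nm=='off' else .075))).astype(np.uint8)
    q,l,st,ce=cv2.connectedComponentsWithStats(m); i=1+st[1:,4].argmax(); p=w[l==i]
    (a,b),(e,f),an=cv2.minAreaRect((p[:,:2]*1000).astype(np.float32)); print(nm,n,np.round([a,b,e,f,an],1),'top z',np.percentile(p[:,2],[50,75,90]).round(4))
E
```

```text
saw [0.54726704 0.14758256] 0.01486115855428189 [[ 1.5  0.1]
 [-1.7  2.4]
 [ 0.9 -0.7]
 [-0.6 -1.7]]
long top [ 600.8 -287.6   31.1  128.     8.8] top z [0.027  0.0288 0.0307]
long scene [ 602.  -288.    32.2  128.6    9.1] top z [0.0274 0.0289 0.0303]
short top [ 4.724e+02 -3.134e+02  3.200e+00  7.270e+01  3.000e-01] top z [0.0271 0.0287 0.0299]
short scene [ 487.3 -311.8   77.1   34.1   89.5] top z [0.0276 0.0291 0.0302]
off top [539.8 281.9  36.3  10.6  88.5] top z [0.0417 0.0429 0.0443]
off scene [544.  282.9  37.8  33.1  89.3] top z [0.0421 0.0438 0.045 ]
```

View pics/c2.png

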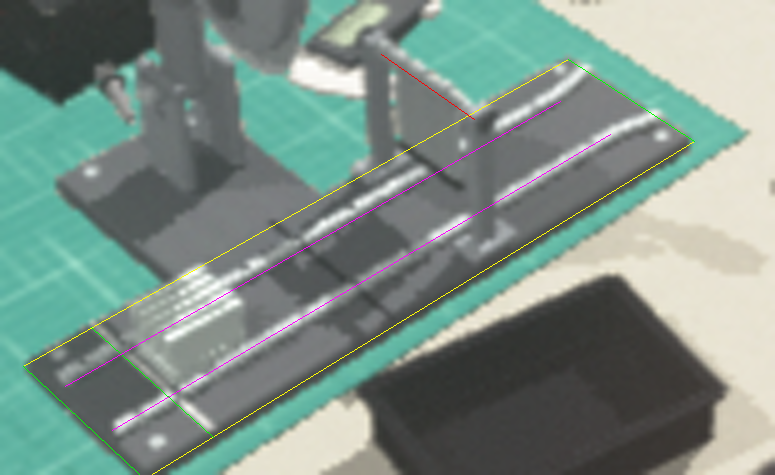

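```bash
cat >> h.py <<'E'
TH=.013; T0=np.array([.5467,.1476])
def saw(x,y,z=0): 
    c,s=np.cos(TH),np.sin(TH); return np.array([T0[0]+c*x-s*y,T0[1]+s*x+c*y,z])
def tool(yaw,lean):  # lean>0: tool z tilts to +y (body towards -y); yaw 0: tool y = world x
    return R.from_euler('z',yaw)*R.from_euler('x',lean)*R.from_matrix([[0,1,0],[1,0,0],[0,0,-1]])
def plan(p,Rt,ahead=.061):
    s=sensors.state(); Rc=R.from_quat(s['tool_rot']); tcp=np.asarray(p)-Rt.apply([0,0,ahead])
    print('t',round(float(s['time']),2),'tcp',np.round(s['position'],4),'->',np.round(tcp,4),'q',np.round(s['q'],2))
    rv=(Rc.inv()*Rt).as_rotvec(); d=tcp-s['position']
    print('rot',np.round(rv,3),'| d cur axes',np.round(Rc.inv().apply(d),4),'| d target axes',np.round(Rt.inv().apply(d),4))
E
python3 - <<'E'
from h import *
Rt=tool(TH,np.radians(-25))
plan([.5435,.286,.140],Rt)
E
```

```text
t 0.1 tcp [ 0.2592 -0.5684  0.3019] -> [0.5432 0.3118 0.1953] q [ 1.07  0.41 -0.01  1.6   0.01  1.13 -0.08]
rot [-0.253 -0.387 -1.136] | d cur axes [ 0.6236 -0.6828  0.1075] | d target axes [ 0.8393  0.2954 -0.2737]
```

```bash
python3 steer.py '{"segments":[[0, 0, 0, 0.031, -0.034, -0.01, 0.06], [0, 0, 0, 0.031, -0.034, -0.01, 0.06], [0, 0, 0, 0.031, -0.034, -0.01, 0.06], [0, 0, 0, 0.031, -0.034, -0.01, 0.06], [0, 0, 0, 0.031, -0.034, -0.01, 0.06], [0, 0, 0, 0.031, -0.034, -0.01, 0.06], [0, 0, 0, 0.031, -0.034, -0.01, 0.06], [0, 0, 0, 0.031, -0.034, -0.01, 0.06], [0, 0, 0, 0.031, -0.034, 0, 0.06], [0, 0, 0, 0.031, -0.034, 0, 0.06], [0, 0, 0, 0.031, -0.034, 0, 0.06], [0, 0, 0, 0.031, -0.034, 0, 0.06], [0, 0, 0, 0.031, -0.034, 0, 0.06], [0, 0, 0, 0.031, -0.034, 0, 0.06], [0, 0, 0, 0.031, -0.034, 0, 0.06], [0, 0, 0, 0.031, -0.034, 0, 0.06], [0, 0, 0, 0.031, -0.034, 0, 0.06], [0, 0, 0, 0.031, -0.034, 0, 0.06], [0, 0, 0, 0.031, -0.034, 0, 0.06], [0, 0, 0, 0.031, -0.034, 0, 0.06]]}' 25
python3 steer.py '{"segments":[[-0.0281, -0.043, -0.1262, 0, 0, 0, 0.06], [-0.0281, -0.043, -0.1262, 0, 0, 0, 0.06], [-0.0281, -0.043, -0.1262, 0, 0, 0, 0.06], [-0.0281, -0.043, -0.1262, 0, 0, 0, 0.06], [-0.0281, -0.043, -0.1262, 0, 0, 0, 0.06], [-0.0281, -0.043, -0.1262, 0, 0, 0, 0.06], [-0.0281, -0.043, -0.1262, 0, 0, 0, 0.06], [-0.0281, -0.043, -0.1262, 0, 0, 0, 0.06], [-0.0281, -0.043, -0.1262, 0, 0, 0, 0.06], [0, 0, 0, 0, 0, 0, 0.06]]}'
python3 - <<'E'
from h import *
Rt=tool(TH,np.radians(-25))
plan([.5435,.286,.090],Rt)
plan([.5435,.286,.0395],Rt)
E
```

```text
time: 2.1
position: [0.5417, 0.3088, 0.3821]
tool_rot: [0.977, 0.212, -0.0, 0.0]
force: [-0.1, -0.8, 0.7]
grip_width: 0.0599
finger_force: 0.0
time: 3.1
position: [0.5404, 0.3082, 0.3816]
tool_rot: [0.684, 0.696, -0.153, 0.154]
force: [-0.6, 1.1, -0.6]
grip_width: 0.06
finger_force: 0.0
t 3.1 tcp [0.5404 0.3082 0.3816] -> [0.5432 0.3118 0.1453] q [-0.28  0.6  -0.77  1.32  0.64  1.76 -1.02]
rot [-0.     0.002  0.004] | d cur axes [0.1035 0.0032 0.2125] | d target axes [0.103  0.0028 0.2127]
t 3.1 tcp [0.5404 0.3082 0.3816] -> [0.5432 0.3118 0.0948] q [-0.28  0.6  -0.77  1.32  0.64  1.76 -1.02]
rot [-0.     0.002  0.004] | d cur axes [0.1249 0.0033 0.2582] | d target axes [0.1244 0.0028 0.2585]
```

```bash
python3 steer.py '{"segments":[[0, 0, 0, 0.013, 0.0004, 0.0266, 0.06], [0, 0, 0, 0.013, 0.0004, 0.0266, 0.06], [0, 0, 0, 0.013, 0.0004, 0.0266, 0.06], [0, 0, 0, 0.013, 0.0004, 0.0266, 0.06], [0, 0, 0, 0.013, 0.0004, 0.0266, 0.06], [0, 0, 0, 0.013, 0.0004, 0.0266, 0.06], [0, 0, 0, 0.013, 0.0004, 0.0266, 0.06], [0, 0, 0, 0.012, 0.0004, 0.0266, 0.06], [0, 0, 0, 0, 0, 0, 0.05]]}'
python3 - <<'E'
from h import *
plan([.5435,.286,.0395],tool(TH,np.radians(-25)))
im,d=imaging.read_camera('scene');im2,d2=imaging.read_camera('top')
a=cv2.resize(im[180:300,130:250],None,fx=4,fy=4,interpolation=2);b=cv2.resize(im2[150:240,130:205],None,fx=4,fy=4,interpolation=2)
o=np.zeros((480,790,3),np.uint8);o[:,:480]=a;o[:360,480:780]=b;cv2.imwrite('pics/c3.png',o)
E
```

```text
time: 4.0
position: [0.5437, 0.3085, 0.1423]
tool_rot: [0.687, 0.693, -0.155, 0.154]
force: [-1.2, -0.9, -0.8]
grip_width: 0.0553
finger_force: 0.0
t 4.0 tcp [0.5437 0.3085 0.1423] -> [0.5432 0.3118 0.0948] q [-0.3   0.82 -0.7   1.54  0.77  1.42 -1.22]
rot [-0.005  0.004 -0.003] | d cur axes [ 0.0233 -0.0003  0.0416] | d target axes [ 0.0231 -0.0005  0.0417]
```

View pics/c3.png

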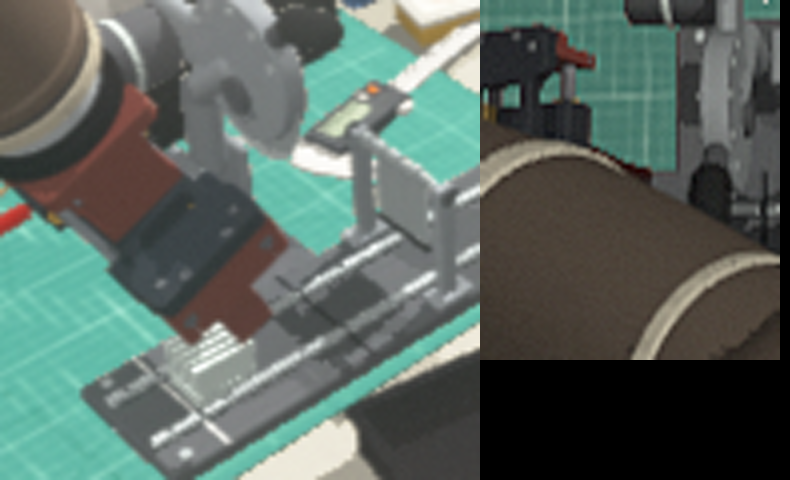

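```bash
python3 - <<'E'
from h import *
im,d=imaging.read_camera('top');w=world('top',d)
for r in range(178,232,6):
    print(r,[tuple((w[r,c]*1000).astype(int)) for c in range(160,204,6)])
E
```

```text
178 [(np.int64(628), np.int64(312), np.int64(-2)), (np.int64(627), np.int64(295), np.int64(4)), (np.int64(627), np.int64(281), np.int64(5)), (np.int64(627), np.int64(267), np.int64(1)), (np.int64(625), np.int64(250), np.int64(15)), (np.int64(583), np.int64(204), np.int64(201)), (np.int64(594), np.int64(200), np.int64(152)), (np.int64(624), np.int64(206), np.int64(17))]
184 [(np.int64(612), np.int64(310), np.int64(0)), (np.int64(612), np.int64(296), np.int64(1)), (np.int64(612), np.int64(281), np.int64(2)), (np.int64(612), np.int64(265), np.int64(5)), (np.int64(610), np.int64(249), np.int64(13)), (np.int64(572), np.int64(205), np.int64(196)), (np.int64(582), np.int64(200), np.int64(147)), (np.int64(610), np.int64(205), np.int64(16))]
190 [(np.int64(488), np.int64(186), np.int64(552)), (np.int64(597), np.int64(295), np.int64(1)), (np.int64(597), np.int64(280), np.int64(4)), (np.int64(597), np.int64(265), np.int64(4)), (np.int64(596), np.int64(249), np.int64(10)), (np.int64(558), np.int64(204), np.int64(201)), (np.int64(571), np.int64(201), np.int64(139)), (np.int64(596), np.int64(205),
[... 1593 characters left out ...]
(437), np.int64(160), np.int64(631)), (np.int64(437), np.int64(152), np.int64(634)), (np.int64(436), np.int64(144), np.int64(639)), (np.int64(436), np.int64(137), np.int64(641)), (np.int64(436), np.int64(131), np.int64(639)), (np.int64(436), np.int64(123), np.int64(641)), (np.int64(436), np.int64(117), np.int64(637))]
226 [(np.int64(430), np.int64(166), np.int64(633)), (np.int64(429), np.int64(159), np.int64(635)), (np.int64(429), np.int64(151), np.int64(640)), (np.int64(428), np.int64(143), np.int64(645)), (np.int64(428), np.int64(136), np.int64(646)), (np.int64(428), np.int64(129), np.int64(648)), (np.int64(428), np.int64(122), np.int64(650)), (np.int64(428), np.int64(115), np.int64(649))]
```

```bash
python3 steer.py '{"segments":[[0, 0, 0, 0.0056, 0, 0.01, 0.05], [0, 0, 0, 0.0056, 0, 0.01, 0.05], [0, 0, 0, 0.0056, 0, 0.01, 0.05], [0, 0, 0, 0.0056, 0, 0.01, 0.05], [0, 0, 0, 0, 0, 0, 0.05]]}'
python3 - <<'E'
from h import *
plan([.5435,.286,.0395],tool(TH,np.radians(-25)))
E
```

```text
time: 4.65
position: [0.5438, 0.3133, 0.0983]
tool_rot: [0.686, 0.695, -0.154, 0.154]
force: [-0.5, -0.2, -0.3]
grip_width: 0.0503
finger_force: 0.0
t 4.65 tcp [0.5438 0.3133 0.0983] -> [0.5432 0.3118 0.0948] q [-0.32  0.88 -0.68  1.55  0.8   1.36 -1.26]
rot [-0.002  0.003  0.   ] | d cur axes [ 0.0001 -0.0007  0.0039] | d target axes [ 0.0001 -0.0007  0.0039]
```

Close with a little further descent, then lift.

```bash
python3 steer.py '{"segments":[[0, 0, 0, 0, 0, 0.003, 0.05], [0, 0, 0, 0, 0, 0, 0.04], [0, 0, 0, 0, 0, 0, 0.026], [0, 0, 0, 0, 0, 0, 0.026], [0, 0, 0, 0, 0, 0, 0.026], [0, 0, 0, 0, 0, 0, 0.026], [0, 0, 0, 0, 0, 0, 0.026]]}' 25
python3 steer.py '{"segments":[[0, 0, 0, -0.004, 0, -0.009, 0.026], [0, 0, 0, -0.008, 0, -0.018, 0.026], [0, 0, 0, -0.012, 0, -0.027, 0.026], [0, 0, 0, -0.012, 0, -0.027, 0.026], [0, 0, 0, -0.012, 0, -0.027, 0.026]]}'
python3 - <<'E'
from h import *
# tray: fit rim
w=world('top',np.load('top0.npy')); m=((w[...,2]>.024)&(w[...,2]<.036)&(abs(w[...,0]-.413)<.065)&(abs(w[...,1]-.197)<.085))
print(cv2.minAreaRect((w[m][:,:2]*1000).astype(np.float32)))
plan([.413,.197,.10],tool(np.radians(-10)+np.pi/2*0,0))
plan([.413,.197,.10],tool(np.radians(80)-np.pi,0))
E
```

```text
time: 5.35
position: [0.5447, 0.3126, 0.0982]
tool_rot: [0.686, 0.694, -0.152, 0.155]
force: [-0.1, 0.0, 2.5]
grip_width: 0.0301
finger_force: 25.0
time: 5.85
position: [0.5443, 0.3151, 0.2187]
tool_rot: [0.686, 0.695, -0.152, 0.154]
force: [0.4, -0.7, -1.2]
grip_width: 0.0299
finger_force: 25.0
((413.2233581542969, 197.48907470703125), (130.66653442382812, 89.9041748046875), 80.3979721069336)
t 5.85 tcp [0.5443 0.3151 0.2187] -> [0.413 0.197 0.161] q [-0.29  0.74 -0.73  1.48  0.72  1.52 -1.16]
rot [0.042 0.435 0.184] | d cur axes [-0.0812 -0.1329  0.1014] | d target axes [-0.1391 -0.1088  0.0577]
t 5.85 tcp [0.5443 0.3151 0.2187] -> [0.413 0.197 0.161] q [-0.29  0.74 -0.73  1.48  0.72  1.52 -1.16]
rot [0.384 0.316 1.726] | d cur axes [-0.0812 -0.1329  0.1014] | d target axes [-0.1088  0.1391  0.0577]
```

```bash
python3 steer.py '{"segments":[[0, 0, 0, -0.0064, -0.033, -0.0136, 0.026], [0, 0, 0, -0.0064, -0.033, -0.0136, 0.026], [0, 0, 0, -0.0064, -0.033, -0.0136, 0.026], [0, 0, 0, -0.0064, -0.033, -0.0136, 0.026], [0.0105, 0.109, 0.046, 0, 0, 0, 0.026], [0.0105, 0.109, 0.046, 0, 0, 0, 0.026], [0.0105, 0.109, 0.046, 0, 0, 0, 0.026], [0.0105, 0.109, 0.046, 0, 0, 0, 0.026], [0, 0, 0, 0, 0, 0, 0.026]]}'
python3 - <<'E'
from h import *
plan([.413,.197,.042],tool(np.radians(-10),0))
E
```

```text
time: 6.75
position: [0.4131, 0.311, 0.2775]
tool_rot: [0.767, 0.641, 0.001, 0.001]
force: [0.5, -1.2, 0.3]
grip_width: 0.0299
finger_force: 25.0
t 6.75 tcp [0.4131 0.311  0.2775] -> [0.413 0.197 0.103] q [-0.    0.4  -0.94  1.84  0.37  1.08 -1.26]
rot [ 0.002 -0.001 -0.004] | d cur axes [-0.1123  0.0197  0.1744] | d target axes [-0.1122  0.0197  0.1745]
```

```bash
python3 steer.py '{"segments":[[0, 0, 0, -0.028, 0.005, 0, 0.026], [0, 0, 0, -0.028, 0.005, 0, 0.026], [0, 0, 0, -0.028, 0.005, 0, 0.026], [0, 0, 0, -0.028, 0.005, 0, 0.026], [0, 0, 0, 0, 0, 0.035, 0.026], [0, 0, 0, 0, 0, 0.035, 0.026], [0, 0, 0, 0, 0, 0.035, 0.026], [0, 0, 0, 0, 0, 0.035, 0.026], [0, 0, 0, 0, 0, 0.0175, 0.026], [0, 0, 0, 0, 0, 0.0175, 0.026], [0, 0, 0, 0, 0, 0, 0.026]]}'
python3 - <<'E'
from h import *
plan([.413,.197,.042],tool(np.radians(-10),0))
E
```

```text
time: 7.85
position: [0.4118, 0.1996, 0.0998]
tool_rot: [0.765, 0.644, -0.002, 0.0]
force: [0.2, -0.7, -0.6]
grip_width: 0.0298
finger_force: 25.0
t 7.85 tcp [0.4118 0.1996 0.0998] -> [0.413 0.197 0.103] q [ 0.05  0.56 -0.75  2.13  0.61  0.69 -1.3 ]
rot [-0.003  0.004  0.003] | d cur axes [-0.0023  0.0017 -0.0032] | d target axes [-0.0023  0.0017 -0.0032]
```

```bash
python3 steer.py '{"segments":[[0, 0, 0, 0, 0, 0, 0.038], [0, 0, 0, 0, 0, 0, 0.038], [0, 0, 0, 0, 0, 0, 0.038], [0, 0, 0, 0, 0, -0.02, 0.038], [0, 0, 0, 0, 0, -0.03, 0.04], [0, 0, 0, 0, 0, -0.04, 0.05], [0, 0, 0, 0, 0, -0.04, 0.055], [0, 0, 0, 0, 0, -0.04, 0.055]]}'
python3 - <<'E'
from h import *
plan([.6014,-.2878,.12],tool(.155,0))
im,d=imaging.read_camera('top');w=world('top',d)
print(np.round(proj('top',[[.413,.197,.03]])))
cv2.imwrite('pics/t2.png',cv2.resize(im[195:300,130:300],None,fx=4,fy=4,interpolation=2))
E
```

```text
time: 8.65
position: [0.4123, 0.1992, 0.2732]
tool_rot: [0.766, 0.643, -0.0, 0.0]
force: [0.7, -0.6, 0.0]
grip_width: 0.0545
finger_force: 0.0
t 8.65 tcp [0.4123 0.1992 0.2732] -> [ 0.6014 -0.2878  0.181 ] q [ 0.28  0.3  -0.98  1.97  0.29  1.02 -1.01]
rot [ 0.    0.   -0.33] | d cur axes [-0.4467  0.2708  0.0924] | d target axes [-0.5103  0.1116  0.0922]
[[203. 266.]]
```

View pics/t2.png

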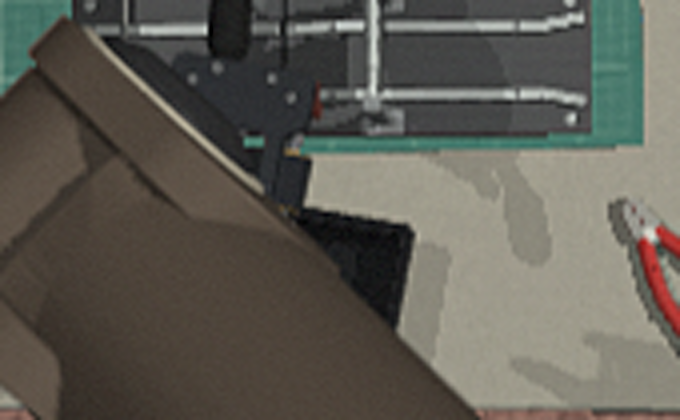

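```bash
python3 steer.py '{"segments":[[0, 0, -0.11, 0, 0, 0, 0.055], [0, 0, -0.11, 0, 0, 0, 0.055], [0, 0, -0.11, 0, 0, 0, 0.055], [0, 0, 0, -0.0425, 0.0093, 0, 0.055], [0, 0, 0, -0.0425, 0.0093, 0, 0.055], [0, 0, 0, -0.0425, 0.0093, 0, 0.055], [0, 0, 0, -0.0425, 0.0093, 0, 0.055], [0, 0, 0, -0.0425, 0.0093, 0, 0.055], [0, 0, 0, -0.0425, 0.0093, 0, 0.055], [0, 0, 0, -0.0425, 0.0093, 0, 0.055], [0, 0, 0, -0.0425, 0.0093, 0, 0.055], [0, 0, 0, -0.0425, 0.0093, 0, 0.055], [0, 0, 0, -0.0425, 0.0093, 0, 0.055], [0, 0, 0, -0.0425, 0.0093, 0, 0.055], [0, 0, 0, -0.0425, 0.0093, 0, 0.055], [0, 0, 0, 0, 0, 0, 0.055]]}'
python3 - <<'E'
from h import *
plan([.6014,-.2878,.06],tool(.155,0))
w=world('top',np.load('top0.npy')).reshape(-1,3); w=np.r_[w,world('scene',np.load('scene0.npy')).reshape(-1,3)]
m=(w[:,2]>.06)&(w[:,2]<.3)&(w[:,1]<-.15)&(w[:,1]>-.42)&(w[:,0]>.5); print('nearest tall x',np.percentile(w[m][:,0],[0,.5,5,50]))
im,d=imaging.read_camera('top');w=world('top',d);s=w[235:295,165:240].reshape(-1,3)
cv2.imwrite('pics/t3.png',np.hstack([cv2.resize(im[235:295,160:245],None,fx=4,fy=4,interpolation=2),cv2.resize(im[125:185,345:450],None,fx=4,fy=4,interpolation=2)]))
E
```

```text
time: 10.3
position: [0.6014, -0.2949, 0.27]
tool_rot: [0.654, 0.757, -0.001, 0.0]
force: [-0.3, -0.6, -0.8]
grip_width: 0.055
finger_force: 0.0
t 10.3 tcp [ 0.6014 -0.2949  0.27  ] -> [ 0.6014 -0.2878  0.121 ] q [ 0.9   0.65 -0.82  1.47  0.49  1.23  0.16]
rot [-0.001  0.002 -0.009] | d cur axes [0.0073 0.0012 0.149 ] | d target axes [0.007 0.001 0.149]
nearest tall x [0.72788002 0.73091174 0.73979463 0.83501019]
```

View pics/t3.png

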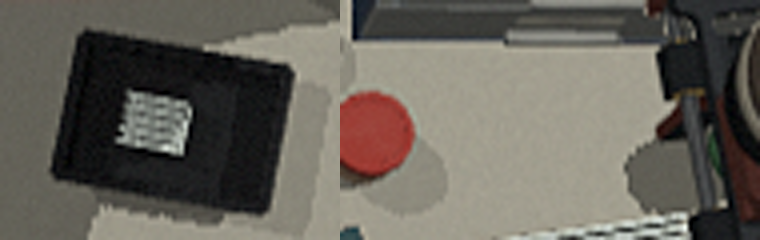

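```bash
python3 steer.py '{"segments":[[0, 0, -0.009, 0.007, 0.001, 0.03, 0.05], [0, 0, 0, 0, 0, 0.04, 0.05], [0, 0, 0, 0, 0, 0.04, 0.05], [0, 0, 0, 0, 0, 0.03, 0.05], [0, 0, 0, 0, 0, 0.02, 0.05], [0, 0, 0, 0, 0, 0, 0.05]]}'
python3 - <<'E'
from h import *
plan([.6014,-.2878,.027],tool(.155,0))
E
```

```text
time: 10.95
position: [0.6002, -0.2791, 0.1088]
tool_rot: [0.646, 0.763, -0.001, -0.002]
force: [-0.2, -0.7, 0.5]
grip_width: 0.0502
finger_force: 0.0
t 10.95 tcp [ 0.6002 -0.2791  0.1088] -> [ 0.6014 -0.2878  0.088 ] q [ 0.84  0.81 -0.74  1.62  0.63  0.97  0.05]
rot [-0.004 -0.002  0.01 ] | d cur axes [-0.0089 -0.0002  0.0208] | d target axes [-0.0088 -0.0001  0.0208]
```

```bash
python3 steer.py '{"segments":[[0, 0, 0.006, -0.005, 0, 0.01, 0.05], [0, 0, 0, 0, 0, 0.01, 0.05], [0, 0, 0, 0, 0, 0, 0.05], [0, 0, 0, 0, 0, 0, 0.05]]}'
python3 - <<'E'
from h import *
plan([.6014,-.2878,.027],tool(.155,0))
E
```

```text
time: 11.35
position: [0.6025, -0.2853, 0.0914]
tool_rot: [0.649, 0.761, -0.0, 0.0]
force: [-0.8, 0.0, 0.5]
grip_width: 0.0505
finger_force: 0.0
t 11.35 tcp [ 0.6025 -0.2853  0.0914] -> [ 0.6014 -0.2878  0.088 ] q [ 0.83  0.83 -0.72  1.62  0.64  0.95  0.04]
rot [-0.     0.     0.003] | d cur axes [-0.0023 -0.0015  0.0034] | d target axes [-0.0023 -0.0015  0.0034]
```

```bash
python3 steer.py '{"segments":[[0, 0, 0, -0.002, -0.001, 0.003, 0.05], [0, 0, 0, 0, 0, 0, 0.05], [0, 0, 0, 0, 0, 0, 0.035], [0, 0, 0, 0, 0, 0, 0.026], [0, 0, 0, 0, 0, 0, 0.026], [0, 0, 0, 0, 0, 0, 0.026], [0, 0, 0, 0, 0, 0, 0.026]]}' 30
python3 - <<'E'
from h import *
plan([.6014,-.2878,.027],tool(.155,0))
E
python3 steer.py '{"segments":[[0, 0, 0, 0, 0, -0.01, 0.026], [0, 0, 0, 0, 0, -0.02, 0.026], [0, 0, 0, 0, 0, -0.03, 0.026], [0, 0, 0, 0, 0, -0.04, 0.026], [0, 0, 0, 0, 0, -0.04, 0.026], [0, 0, 0, 0, 0, 0, 0.026]]}'
python3 - <<'E'
from h import *
p=saw(0,-78,0)/1; p=saw(0,-.078,.10); plan(p,tool(TH,0))
E
```

```text
time: 12.05
position: [0.6018, -0.2873, 0.0881]
tool_rot: [0.649, 0.761, -0.0, -0.0]
force: [0.4, 0.2, 1.1]
grip_width: 0.0296
finger_force: 30.0
t 12.05 tcp [ 0.6018 -0.2873  0.0881] -> [ 0.6014 -0.2878  0.088 ] q [ 0.84  0.83 -0.72  1.62  0.65  0.94  0.04]
rot [-0.     0.     0.003] | d cur axes [-0.0004 -0.0005  0.0001] | d target axes [-0.0004 -0.0005  0.0001]
time: 12.65
position: [0.6044, -0.2872, 0.2359]
tool_rot: [0.649, 0.761, 0.002, 0.005]
force: [0.7, 0.8, -2.4]
grip_width: 0.0295
finger_force: 30.0
t 12.65 tcp [ 0.6044 -0.2872  0.2359] -> [0.5477 0.0696 0.161 ] q [ 0.89  0.68 -0.81  1.52  0.52  1.16  0.14]
rot [0.009 0.004 0.145] | d cur axes [ 3.617e-01 -3.000e-04  7.310e-02] | d target axes [ 0.3575 -0.052   0.0749]
```

```bash
python3 steer.py '{"segments":[[0.003, 0.001, 0.0725, 0, 0, 0, 0.026], [0.003, 0.001, 0.0725, 0, 0, 0, 0.026], [0, 0, 0, 0.0357, -0.0052, 0, 0.026], [0, 0, 0, 0.0357, -0.0052, 0, 0.026], [0, 0, 0, 0.0357, -0.0052, 0, 0.026], [0, 0, 0, 0.0357, -0.0052, 0, 0.026], [0, 0, 0, 0.0357, -0.0052, 0, 0.026], [0, 0, 0, 0.0357, -0.0052, 0, 0.026], [0, 0, 0, 0.0357, -0.0052, 0, 0.026], [0, 0, 0, 0.0357, -0.0052, 0, 0.026], [0, 0, 0, 0.0357, -0.0052, 0, 0.026], [0, 0, 0, 0.0357, -0.0052, 0, 0.026], [0, 0, 0, 0, 0, 0.03, 0.026], [0, 0, 0, 0, 0, 0.03, 0.026], [0, 0, 0, 0, 0, 0.02, 0.026], [0, 0, 0, 0, 0, 0, 0.026], [0, 0, 0, 0, 0, 0, 0.026], [0, 0, 0, 0, 0, 0, 0.026]]}'
python3 - <<'E'
from h import *
plan(saw(0,-.078,.042),tool(TH,0))
im,d=imaging.read_camera('scene')
cv2.imwrite('pics/s4.png',cv2.resize(im[170:290,150:310],None,fx=4.8,fy=4.8,interpolation=2))
E
```

```text
time: 14.45
position: [0.5452, 0.0693, 0.1502]
tool_rot: [0.703, 0.712, -0.001, -0.002]
force: [0.1, 0.3, -3.1]
grip_width: 0.0296
finger_force: 30.0
t 14.45 tcp [0.5452 0.0693 0.1502] -> [0.5477 0.0696 0.103 ] q [ 0.38  0.6  -0.8   1.88  0.55  0.89 -0.68]
rot [-0.005 -0.002 -0.   ] | d cur axes [0.0002 0.0028 0.0472] | d target axes [0.0003 0.0026 0.0472]
```

View pics/s4.png

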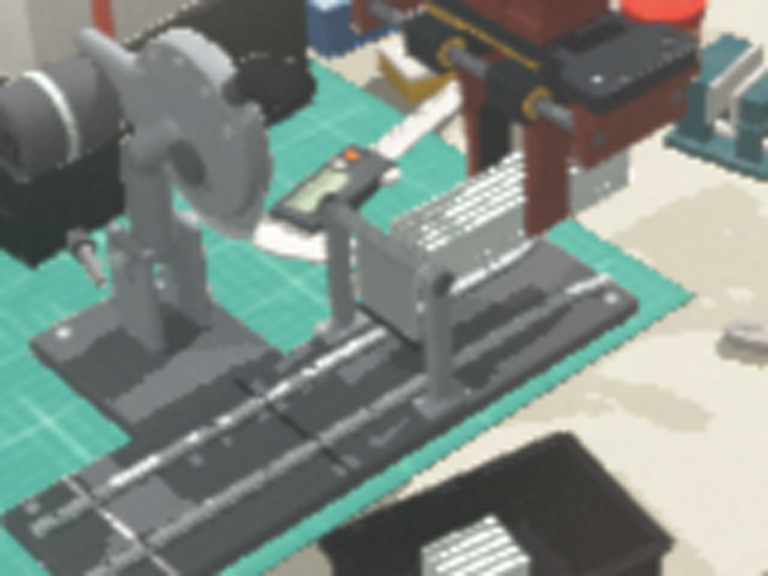

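```bash
python3 - <<'E'
from h import *
for n in('top','scene'):
  g=np.load(n+'0i.npy').mean(2).astype(np.float32)
  for y0,y1 in((-.09,-.06),(-.055,-.02),(.02,.045),(.08,.11)):
    xs=np.arange(-.032,.0325,.001); pr=[]
    for x in xs:
      p=proj(n,[saw(x,y,.017) for y in np.linspace(y0,y1,25)]).astype(np.float32); pr.append(cv2.remap(g,p[:,:1],p[:,1:],1).mean())
    pr=np.array(pr); o=[]
    for sel in(xs<-.01,xs>.01):
      q=np.where(sel,np.clip(pr-np.percentile(pr[sel],50),0,None),0); o.append((q*xs).sum()/q.sum()*1e3)
    print(n,y0,np.round(o,1),'mid',round(sum(o)/2,1))
  # scribed line
  ys=np.arange(.145,.170,.0005)
  for x0,x1 in((-.042,-.026),(.026,.042)):
    pr=np.array([cv2.remap(g,*[proj(n,[saw(x,y,.012) for x in np.linspace(x0,x1,15)]).astype(np.float32)[:,[k]] for k in(0,1)],1).mean() for y in ys])
    q=np.clip(pr-np.percentile(pr,60),0,None); print('  line',x0,round((q*ys).sum()/q.sum()*1e3,1))
E
```

```text
top -0.09 [-19.9  21.5] mid 0.8
top -0.055 [-19.7  21.7] mid 1.0
top 0.02 [-20.5  21.8] mid 0.7
top 0.08 [-19.7  21.1] mid 0.7
  line -0.042 157.5
  line 0.026 152.9
scene -0.09 [-15.8  25.3] mid 4.7
scene -0.055 [-16.1  25.6] mid 4.8
scene 0.02 [-17.2  24.6] mid 3.7
scene 0.08 [-16.4  24.8] mid 4.2
  line -0.042 153.8
  line 0.026 151.4
```

```bash
python3 steer.py '{"segments":[[-0.004, -0.002, 0, 0, 0.0042, 0.01, 0.026], [0, 0, 0, 0, 0, 0.015, 0.026], [0, 0, 0, 0, 0, 0.01, 0.026], [0, 0, 0, 0, 0, 0, 0.026], [0, 0, 0, 0, 0, 0, 0.026], [0, 0, 0, 0, 0, 0, 0.026]]}'
python3 - <<'E'
from h import *
plan(saw(0.0015,-.078,.039),tool(TH,0))
E
```

```text
time: 15.1
position: [0.5487, 0.0694, 0.114]
tool_rot: [0.702, 0.712, -0.001, -0.001]
force: [0.4, 0.1, -2.9]
grip_width: 0.0298
finger_force: 30.0
t 15.1 tcp [0.5487 0.0694 0.114 ] -> [0.5492 0.0696 0.1   ] q [ 0.34  0.66 -0.75  1.9   0.6   0.83 -0.72]
rot [-0.002  0.     0.   ] | d cur axes [0.0003 0.0005 0.014 ] | d target axes [0.0003 0.0005 0.014 ]
```

```bash
for i in 1 2 3; do python3 steer.py '{"segments":[[0, 0, 0, 0, 0, 0.004, 0.026], [0, 0, 0, 0, 0, 0, 0.026]]}' | egrep 'position|force:' ; done
```

```text
position: [0.5485, 0.069, 0.1096]
force: [-0.4, -0.4, -2.8]
finger_force: 30.0
position: [0.5483, 0.069, 0.1054]
force: [0.5, -0.8, -3.6]
finger_force: 30.0
position: [0.5487, 0.0693, 0.1027]
force: [-2.4, -1.4, 9.4]
finger_force: 30.0
```

```bash
python3 steer.py '{"segments":[[0, 0, 0, 0, -0.001, 0, 0.026], [0, 0, 0, 0, 0, 0, 0.026]]}' | egrep 'position|force:';python3 steer.py '{"segments":[[0, 0, 0, 0, -0.001, 0, 0.026], [0, 0, 0, 0, 0, 0, 0.026]]}' | egrep 'position|force:'
python3 - <<'E'
from h import *
im,d=imaging.read_camera('scene');np.save('s5.npy',d);
cv2.imwrite('pics/s5.png',cv2.resize(im[180:270,205:305],None,fx=6,fy=6,interpolation=2))
E
```

```text
position: [0.5486, 0.0692, 0.1028]
force: [0.7, -0.9, 6.4]
finger_force: 30.0
position: [0.5481, 0.0692, 0.1028]
force: [3.6, -2.0, 5.9]
finger_force: 30.0
```

View pics/s5.png

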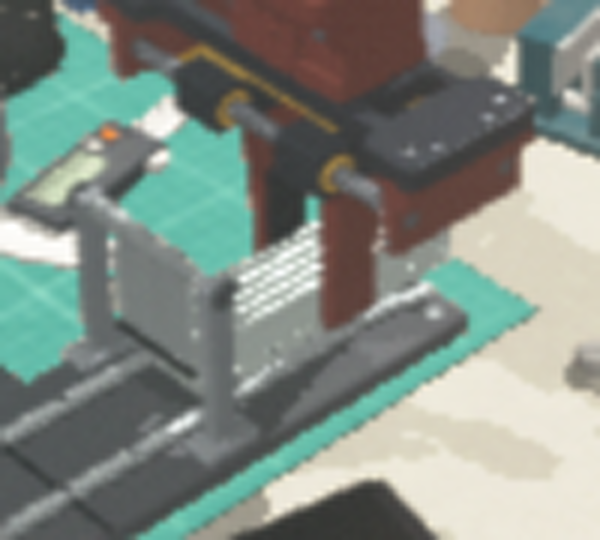

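```bash
python3 - <<'E'
from h import *
d=np.load('s5.npy');w=world('scene',d);p=w.reshape(-1,3)
c,s=np.cos(TH),np.sin(TH); q=(p[:,:2]-T0)@np.array([[c,-s],[s,c]])*1e3
for y0,y1 in((-40,-22),(-30,-15),(-55,-40)):
  m=(q[:,1]>y0)&(q[:,1]<y1)&(p[:,2]>.030)&(abs(q[:,0])<25)&(p[:,2]<.06)
  print('top',m.sum(),np.percentile(p[m,2],[25,50,75,90]).round(4),'x',np.percentile(q[m,0],[2,98]).round(1))
d0=np.load('scene0.npy');w=world('scene',d0).reshape(-1,3);q=(w[:,:2]-T0)@np.array([[c,-s],[s,c]])*1e3
m=(q[:,1]>-80)&(q[:,1]<-20)&(abs(q[:,0]-3)<10);print('table',np.percentile(w[m,2],[25,50,75]).round(4),m.sum())
for n in('scene','top'):
  w=world(n,np.load(n+'0.npy')).reshape(-1,3)
  for nm,b in(('desk@long',(abs(w[:,0]-.56)<.015)&(abs(w[:,1]+.29)<.05)),):print(nm,n,np.percentile(w[b,2],[25,50,75]).round(4))
E
```

```text
top 40 [0.0356 0.0404 0.0435 0.0446] x [-16.5  15.5]
top 13 [0.0369 0.0408 0.044  0.0445] x [-15.9  11.4]
top 64 [0.039  0.0417 0.0439 0.0447] x [-15.8  15.1]
table [-0.7638  0.0147  0.0165] 159
desk@long scene [-0.765  -0.0015  0.0016]
desk@long top [-0.0019 -0.0002  0.0018]
```

```bash
python3 steer.py '{"segments":[[0, 0, 0, 0, 0.001, 0, 0.036], [0, 0, 0, 0, 0, 0, 0.044], [0, 0, 0, 0, 0, 0, 0.044], [0, 0, 0, 0, 0, -0.01, 0.044], [0, 0, 0, 0, 0, -0.02, 0.044], [0, 0, 0, 0, 0, -0.035, 0.044], [0, 0, 0, 0, 0, -0.035, 0.026], [0, 0, 0, 0, 0, -0.035, 0.0], [0, 0, 0, 0, 0, -0.015, 0.0], [0, 0, 0, 0, 0, 0, 0.0]]}' | egrep 'pos|force'
python3 - <<'E'
from h import *
w=np.r_[world('top',np.load('top0.npy')).reshape(-1,3),world('scene',np.load('scene0.npy')).reshape(-1,3)]
m=(w[:,1]<.0)&(w[:,1]>-.25)&(abs(w[:,0]-.55)<.09)&(w[:,2]>.012)&(w[:,2]<.2);v=w[m]
for y in np.arange(-.2,0,.02):
  k=v[(abs(v[:,1]-y)<.01)]; 
  if len(k)>5: print(round(y,2),len(k),'zmax',np.percentile(k[:,2],98).round(3),'x',np.percentile(k[:,0],[2,98]).round(3))
im,d=imaging.read_camera('scene');w=world('scene',d).reshape(-1,3);c,s=np.cos(TH),np.sin(TH)
q=(w[:,:2]-T0)@np.array([[c,-s],[s,c]])*1e3; m=(q[:,1]>-170)&(q[:,1]<-2)&(abs(q[:,0])<24)&(w[:,2]>.034)&(w[:,2]<.052)
print(np.percentile(q[m],[1,5,50,95,99],axis=0).round(1).T,np.percentile(w[m,2],[50,75]).round(4),cv2.minAreaRect(q[m].astype(np.float32)))
plan(saw(.0015,-.175,.0285),tool(TH,np.pi/4),.08)
cv2.imwrite('pics/s6.png',cv2.resize(im[150:270,190:350],None,fx=4.8,fy=4.8,interpolation=2))
E
```

```text
position: [0.5487, 0.0695, 0.2539]
force: [-0.5, 0.1, 0.8]
finger_force: 0.0
-0.18 6 zmax 0.031 x [0.511 0.517]
-0.16 271 zmax 0.053 x [0.475 0.591]
-0.14 535 zmax 0.053 x [0.475 0.608]
-0.12 473 zmax 0.053 x [0.499 0.604]
-0.1 344 zmax 0.053 x [0.548 0.601]
-0.08 47 zmax 0.031 x [0.632 0.64 ]
-0.06 27 zmax 0.032 x [0.634 0.639]
[[ -16.2  -15.2   -5.1   14.1   16.1]
 [-139.3 -134.9  -83.7  -32.9  -18.8]] [0.0426 0.044 ] ((0.8563613891601562, -76.5162582397461), (129.16116333007812, 37.35980987548828), 87.57936096191406)
t 17.2 tcp [0.548  0.069  0.2521] -> [ 0.5512 -0.0839  0.0851] q [ 0.45  0.49 -0.88  1.79  0.42  1.07 -0.57]
rot [-0.001  0.786 -0.001] | d cur axes [-0.1528  0.0016  0.1671] | d target axes [-0.2262  0.0013  0.01  ]
```

View pics/s6.png

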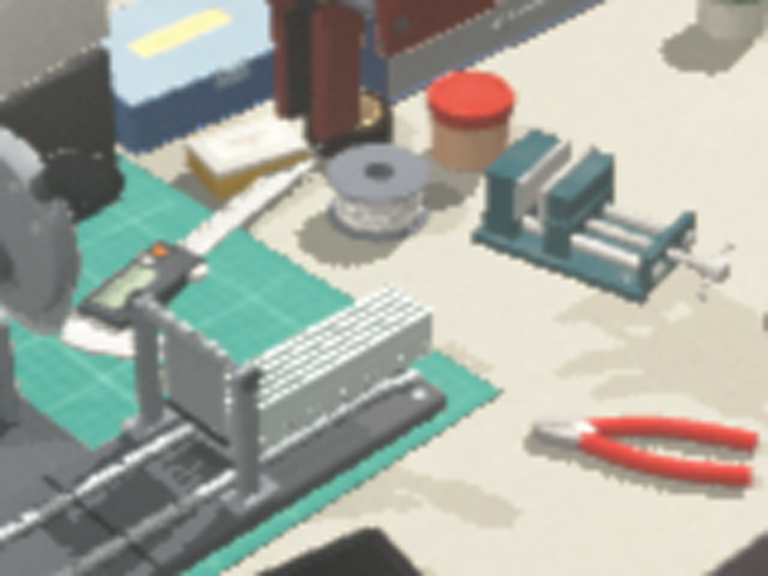

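```bash
python3 steer.py '{"segments":[[0, 0, 0, -0.035, 0, 0, 0], [0, 0, 0, -0.035, 0, 0, 0], [0, 0, 0, -0.035, 0, 0, 0], [0, 0, 0, -0.03, 0, 0, 0], [0, 0.122, 0, 0, 0, 0, 0], [0, 0.122, 0, 0, 0, 0, 0], [0, 0.122, 0, 0, 0, 0, 0], [0, 0.122, 0, 0, 0, 0, 0], [0, 0.122, 0, 0, 0, 0, 0], [0, 0.123, 0, 0, 0, 0, 0], [0, 0, 0, 0, 0, 0, 0], [0, 0, 0, 0, 0, 0, 0]]}' 
python3 - <<'E'
from h import *
plan(saw(.001,-.163,.0285),tool(TH,np.radians(42)),.08)
E
```

```text
time: 18.4
position: [0.5491, -0.0658, 0.2502]
tool_rot: [0.657, 0.664, 0.25, -0.257]
force: [0.3, 0.8, 0.2]
grip_width: 0.0002
finger_force: 0.0
t 18.4 tcp [ 0.5491 -0.0658  0.2502] -> [ 0.5505 -0.0689  0.088 ] q [ 1.07  0.8  -1.11  1.71 -0.03  1.09  0.11]
rot [-0.004  0.001 -0.004] | d cur axes [-0.1108  0.0023  0.1185] | d target axes [-0.1109  0.0014  0.1185]
```

```bash
python3 steer.py '{"segments":[[-0.002, 0, -0.002, -0.018, 0.0003, 0.0195, 0], [-0.002, 0, -0.002, -0.018, 0.0003, 0.0195, 0], [0, 0, 0, -0.018, 0.0003, 0.0195, 0], [0, 0, 0, -0.018, 0.0003, 0.0195, 0], [0, 0, 0, -0.018, 0.0003, 0.0195, 0], [0, 0, 0, -0.014, 0.0003, 0.015, 0], [0, 0, 0, 0, 0, 0, 0], [0, 0, 0, 0, 0, 0, 0]]}' 
python3 - <<'E'
from h import *
plan(saw(.001,-.163,.0285),tool(TH,np.radians(42)),.08)
plan(saw(.001,.0185,.0285),tool(TH,np.radians(42)),.08)
E
```

```text
time: 19.2
position: [0.5521, -0.0671, 0.0996]
tool_rot: [0.655, 0.666, 0.252, -0.254]
force: [0.7, 0.3, -0.5]
grip_width: 0.0008
finger_force: 0.0
t 19.2 tcp [ 0.5521 -0.0671  0.0996] -> [ 0.5505 -0.0689  0.088 ] q [ 1.    0.99 -0.98  1.78  0.08  0.88  0.18]
rot [0.002 0.001 0.004] | d cur axes [-0.0091 -0.0016  0.0074] | d target axes [-0.0091 -0.0016  0.0074]
t 19.2 tcp [ 0.5521 -0.0671  0.0996] -> [0.5482 0.1126 0.088 ] q [ 1.    0.99 -0.98  1.78  0.08  0.88  0.18]
rot [0.002 0.001 0.004] | d cur axes [ 0.1259 -0.0013  0.1287] | d target axes [ 0.1257 -0.0016  0.1289]
```

```bash
python3 steer.py '{"segments":[[0.002, 0, 0.004, -0.0045, -0.001, 0.0037, 0], [0, 0, 0, -0.0046, -0.001, 0.0037, 0], [0, 0, 0, 0, 0, 0, 0], [0, 0, 0, 0, 0, 0, 0]]}' | egrep 'pos|force'
python3 steer.py '{"segments":[[0, 0, 0, 0.0045, 0, 0.004, 0], [0, 0, 0, 0.0045, 0, 0.004, 0], [0, 0, 0, 0.0045, 0, 0.004, 0], [0, 0, 0, 0.0045, 0, 0.004, 0], [0, 0, 0, 0.0045, 0, 0.004, 0], [0, 0, 0, 0.0045, 0, 0.004, 0], [0, 0, 0, 0.0045, 0, 0.004, 0], [0, 0, 0, 0, 0, 0, 0]]}' | egrep 'pos|force'
python3 - <<'E'
from h import *
plan(saw(.001,.0185,.0285),tool(TH,np.radians(42)),.08)
E
```

```text
position: [0.5498, -0.07, 0.0872]
force: [-0.4, 0.3, -0.8]
finger_force: 0.0
position: [0.549, -0.0263, 0.0875]
force: [0.2, 0.4, 0.7]
finger_force: 0.0
t 20.4 tcp [ 0.549  -0.0263  0.0875] -> [0.5482 0.1126 0.088 ] q [ 0.95  1.   -0.98  1.82  0.08  0.8   0.14]
rot [-0.001 -0.    -0.001] | d cur axes [0.1035 0.001  0.0926] | d target axes [0.1035 0.001  0.0926]
```

```bash
cat >> h.py <<'E'
def stock(n,lo,hi,z0=.034,z1=.05,xm=13):
    im,d=imaging.read_camera(n);w=world(n,d).reshape(-1,3);c,s=np.cos(TH),np.sin(TH)
    q=(w[:,:2]-T0)@np.array([[c,-s],[s,c]])*1e3; m=(q[:,1]>lo)&(q[:,1]<hi)&(abs(q[:,0]-1)<xm)&(w[:,2]>z0)&(w[:,2]<z1)
    if m.sum()<5: print(n,'none'); return im,d
    print(n,m.sum(),'y',np.percentile(q[m,1],[0,2,50,98,100]).round(1),'x',np.percentile(q[m,0],[2,98]).round(1)); return im,d
E
python3 - <<'E'
from h import *
stock('scene',-2,200); stock('top',5,200)
E
python3 steer.py '{"segments":[[0, 0, 0, 0.0075, 0, 0.0067, 0], [0, 0, 0, 0.0075, 0, 0.0067, 0], [0, 0, 0, 0.0075, 0, 0.0067, 0], [0, 0, 0, 0.0075, 0, 0.0067, 0], [0, 0, 0, 0.0075, 0.001, 0.0067, 0], [0, 0, 0, 0.0075, 0, 0.0067, 0], [0, 0, 0, 0, 0, 0, 0], [0, 0, 0, 0, 0, 0, 0]]}' | egrep 'pos|force'
python3 - <<'E'
from h import *
stock('scene',2,200); stock('top',5,200)
plan(saw(.001,.0185,.0285),tool(TH,np.radians(42)),.08)
E
```

```text
scene 33 y [-1.9 -1.4 18.2 21.3 21.4] x [-11.7  13.7]
top 15 y [17.2 17.2 19.8 20.3 20.3] x [-11.  12.]
position: [0.5495, 0.0333, 0.0877]
force: [0.3, 0.9, 0.6]
finger_force: 0.0
scene 233 y [ 3.1 19.6 52.  78.8 79.5] x [-11.3  13.3]
top 175 y [21.8 22.  50.7 76.6 77. ] x [-9.9 13.6]
t 21.4 tcp [0.5497 0.0326 0.0876] -> [0.5482 0.1126 0.088 ] q [ 0.87  0.98 -0.99  1.87  0.07  0.7   0.08]
rot [ 0.     0.    -0.002] | d cur axes [ 0.0598 -0.0007  0.0532] | d target axes [ 0.0597 -0.0005  0.0533]
```

```bash
python3 steer.py '{"segments":[[0, 0, 0, 0.0075, 0, 0.0067, 0], [0, 0, 0, 0.0075, 0, 0.0067, 0], [0, 0, 0, 0.0075, 0, 0.0067, 0], [0, 0, 0, 0.0075, 0, 0.0067, 0], [0, 0, 0, 0.0075, 0, 0.0067, 0], [0, 0, 0, 0.0045, 0, 0.004, 0], [0, 0, 0, 0, 0, 0, 0], [0, 0, 0, 0, 0, 0, 0]]}' | egrep 'pos|force'
cat > line.py <<'E'
from h import *
from scipy.ndimage import map_coordinates as mc
def prof(g,n,xs,ys,z): # mean over xs for each y
    P=np.array([[saw(x,y,z) for x in xs] for y in ys]).reshape(-1,3); p=proj(n,P)
    return mc(g,[p[:,1],p[:,0]],order=1).reshape(len(ys),len(xs))
if __name__=='__main__':
  ys=np.arange(.140,.170,.0005)
  for n in('scene','top'):
    im,d=stock(n,20,200); g=im.mean(2)
    for x0 in(-.038,-.030,-.010,-.005,0,.005,.010,.030,.038):
      pr=prof(g,n,np.linspace(x0-.002,x0+.002,5),ys,.0145).mean(1); b=np.median(pr);k=pr.argmax()
      sl=slice(max(k-6,0),k+7); q=np.clip(pr[sl]-b,0,None); print('  x',round(x0*1e3),'line',round((q*ys[sl]).sum()/q.sum()*1e3,1),'contrast',int(pr.max()-b))
E
python3 line.py; python3 - <<'E'
from h import *
plan(saw(.001,.0185,.0285),tool(TH,np.radians(42)),.08)
E
```

```text
position: [0.5489, 0.0894, 0.0879]
force: [0.1, 0.3, 0.5]
finger_force: 0.0
scene 458 y [ 20.2  22.9  79.9 133.1 134.6] x [-11.1  13.2]
  x -38 line 154.8 contrast 84
  x -30 line 154.9 contrast 87
  x -10 line 155.9 contrast 52
  x -5 line 154.9 contrast 60
  x 0 line 154.9 contrast 93
  x 5 line 155.0 contrast 76
  x 10 line 154.8 contrast 87
  x 30 line 141.2 contrast 50
  x 38 line 155.1 contrast 39
top 295 y [ 21.8  22.1  69.6 132.3 133.8] x [-11.4  11.4]
  x -38 line 157.0 contrast 118
  x -30 line 156.7 contrast 108
  x -10 line 157.4 contrast 58
  x -5 line 156.1 contrast 63
  x 0 line 155.9 contrast 87
  x 5 line 156.1 contrast 68
  x 10 line 155.7 contrast 46
  x 30 line 156.2 contrast 78
  x 38 line 156.4 contrast 65
t 22.3 tcp [0.5491 0.0888 0.0878] -> [0.5482 0.1126 0.088 ] q [ 0.78  0.97 -0.99  1.9   0.05  0.62  0.02]
rot [ 0.     0.    -0.002] | d cur axes [ 0.0178 -0.0006  0.0158] | d target axes [ 0.0178 -0.0006  0.0158]
```

```bash
python3 steer.py '{"segments":[[0, 0, 0, 0.0038, 0, 0.0034, 0], [0, 0, 0, 0.003, 0, 0.0027, 0], [0, 0, 0, 0.0022, 0, 0.002, 0], [0, 0, 0, 0.0022, 0, 0.002, 0], [0, 0, 0, 0, 0, 0, 0], [0, 0, 0, 0, 0, 0, 0]]}' | egrep 'pos|force'
cat > edge.py <<'E'
from line import *
for n in('scene','top'):
  im,d=stock(n,20,200); g=im.mean(2)
  for nm,z,xs in(('topedge',.0425,np.arange(-.011,.0145,.001)),('botedge',.0145,np.arange(-.011,.0145,.001))):
    ys=np.arange(.120,.180,.001); P=prof(g,n,xs,ys,z); print(n,nm,'ys120..179',P.mean(1).astype(int).tolist())
plan(saw(.001,.0185,.0285),tool(TH,np.radians(42)),.08)
E
python3 edge.py
```

```text
position: [0.5487, 0.1044, 0.0878]
force: [-0.5, 0.6, -0.1]
finger_force: 0.1
scene 505 y [ 20.   23.   87.5 146.9 148.3] x [-10.7  13.2]
scene topedge ys120..179 [211, 213, 214, 215, 216, 215, 214, 213, 212, 211, 206, 200, 195, 191, 189, 188, 189, 190, 189, 188, 188, 187, 186, 183, 178, 171, 164, 158, 154, 152, 151, 152, 154, 157, 159, 159, 156, 149, 141, 135, 132, 131, 130, 126, 119, 114, 113, 119, 132, 141, 138, 127, 117, 112, 111, 111, 110, 110, 110, 111]
scene botedge ys120..179 [160, 161, 160, 161, 162, 163, 163, 163, 163, 161, 157, 153, 149, 149, 149, 150, 152, 155, 162, 170, 178, 181, 177, 169, 159, 145, 128, 112, 102, 97, 96, 100, 109, 126, 146, 157, 149, 129, 112, 103, 100, 100, 100, 101, 101, 101, 100, 99, 100, 99, 98, 98, 97, 97, 97, 97, 96, 96, 96, 96]
top 337 y [ 21.9  22.3  77.8 144.7 147.4] x [-11.7  11.9]
top topedge ys120..179 [155, 152, 152, 153, 154, 156, 158, 155, 150, 149, 149, 148, 145, 142, 141, 140, 142, 143, 142, 137, 133, 135, 136, 130, 123, 114, 104, 94, 99, 105, 102, 93, 81, 68, 57, 57, 58, 59, 60, 60, 58, 57, 57, 57, 57, 57, 57, 57, 56, 56, 55, 55, 56, 57, 56, 56, 56, 57, 57, 56]
top botedge ys120..179 [151, 153, 154, 154, 154, 152, 150, 147, 146, 145, 147, 148, 149, 148, 148, 149, 150, 148, 145, 143, 142, 142, 144, 146, 143, 137, 134, 136, 139, 132, 124, 115, 104, 93, 97, 101, 102, 97, 87, 71, 56, 55, 55, 57, 59, 61, 60, 59, 59, 60, 59, 57, 56, 55, 55, 55, 54, 54, 55, 55]
t 23.0 tcp [0.5487 0.1043 0.0878] -> [0.5482 0.1126 0.088 ] q [ 0.75  0.97 -0.99  1.91  0.05  0.6  -0.  ]
rot [-0.     0.    -0.002] | d cur axes [ 0.0062 -0.0004  0.0054] | d target axes [ 0.0062 -0.0004  0.0054]
```

```bash
python3 steer.py '{"segments":[[0, 0, 0, 0.0015, 0, 0.0013, 0], [0, 0, 0, 0.0015, 0, 0.0013, 0], [0, 0, 0, 0.0015, 0, 0.0013, 0], [0, 0, 0, 0.0007, 0, 0.0007, 0], [0, 0, 0, 0, 0, 0, 0], [0, 0, 0, 0, 0, 0, 0], [0, 0, 0, 0, 0, 0, 0]]}' | egrep 'pos|force'
cat > edge.py <<'E'
from line import *
ys=np.arange(.135,.175,.0005)
for n in('scene','top'):
  im,d=stock(n,20,200); g=im.mean(2); z=.0145 if n=='scene' else .0425
  P=prof(g,n,np.arange(-.011,.0145,.001),ys,z).mean(1); print(n,'ys135 step1',P[::2].astype(int).tolist())
plan(saw(.001,.0185,.0285),tool(TH,np.radians(42)),.08)
E
python3 edge.py
```

```text
position: [0.5486, 0.1112, 0.0878]
force: [0.5, -0.4, -1.2]
finger_force: 0.5
scene 527 y [ 20.   21.   91.8 152.9 154.2] x [-10.8  13.5]
scene ys135 step1 [159, 158, 157, 156, 156, 156, 155, 154, 154, 156, 159, 164, 168, 169, 168, 164, 158, 150, 145, 149, 151, 141, 122, 106, 98, 96, 96, 96, 97, 98, 98, 98, 97, 97, 97, 96, 95, 95, 96, 96]
top 363 y [ 20.1  23.   84.9 150.4 152.6] x [-11.5  11.5]
top ys135 step1 [140, 140, 140, 139, 137, 135, 134, 132, 131, 131, 130, 127, 125, 128, 132, 127, 119, 107, 86, 67, 61, 56, 54, 55, 56, 56, 56, 56, 57, 57, 57, 57, 57, 57, 56, 55, 55, 56, 57, 57]
t 23.8 tcp [0.5487 0.1112 0.0878] -> [0.5482 0.1126 0.088 ] q [ 0.74  0.97 -0.99  1.91  0.05  0.59 -0.01]
rot [-0.     0.    -0.002] | d cur axes [ 0.0012 -0.0005  0.0008] | d target axes [ 0.0012 -0.0005  0.0008]
```

```bash
python3 steer.py '{"segments":[[0, 0, 0, 0.001, 0, 0.0009, 0], [0, 0, 0, 0.0007, 0, 0.0006, 0], [0, 0, 0, 0, 0, 0, 0], [0, 0, 0, 0, 0, 0, 0], [0, 0, 0, 0, 0, 0, 0]]}' | egrep 'pos|force'
python3 edge.py
```

```text
position: [0.5487, 0.1134, 0.0878]
force: [0.6, -1.1, -0.3]
finger_force: 0.7
scene 549 y [ 20.   21.7  92.5 155.1 157.1] x [-11.   13.3]
scene ys135 step1 [160, 160, 161, 163, 163, 160, 155, 153, 154, 156, 157, 157, 158, 161, 167, 171, 171, 169, 170, 170, 163, 145, 123, 106, 98, 96, 96, 96, 96, 96, 97, 97, 96, 97, 97, 96, 95, 94, 95, 95]
top 367 y [ 21.8  22.3  86.  152.6 155.5] x [-11.5  11.6]
top ys135 step1 [139, 140, 142, 140, 134, 130, 131, 131, 131, 132, 131, 127, 124, 126, 129, 123, 114, 109, 109, 107, 89, 69, 60, 57, 55, 55, 56, 57, 57, 57, 57, 58, 57, 57, 56, 56, 56, 56, 57, 56]
t 24.4 tcp [0.5487 0.1134 0.0878] -> [0.5482 0.1126 0.088 ] q [ 0.74  0.97 -0.99  1.91  0.04  0.58 -0.01]
rot [ 0.     0.    -0.002] | d cur axes [-0.0005 -0.0005 -0.0006] | d target axes [-0.0005 -0.0005 -0.0006]
```

```bash
python3 steer.py '{"segments":[[0, 0, 0, 0.0004, 0, 0.0004, 0], [0, 0, 0, 0, 0, 0, 0], [0, 0, 0, 0, 0, 0, 0], [0, 0, 0, 0, 0, 0, 0]]}' | egrep 'pos|force'
python3 edge.py
```

```text
position: [0.5487, 0.1139, 0.0878]
force: [0.1, -1.9, 0.5]
finger_force: 1.0
scene 546 y [ 20.   21.7  92.4 155.5 157.4] x [-10.5  13.4]
scene ys135 step1 [160, 160, 161, 162, 162, 159, 155, 153, 153, 156, 158, 158, 158, 162, 167, 171, 173, 171, 169, 168, 160, 143, 122, 106, 97, 94, 93, 93, 94, 95, 96, 96, 96, 97, 97, 95, 95, 95, 95, 95]
top 366 y [ 21.9  22.3  88.3 151.6 154.5] x [-11.6  11.3]
top ys135 step1 [140, 141, 142, 140, 134, 130, 131, 131, 131, 132, 131, 127, 124, 126, 127, 123, 118, 114, 112, 108, 93, 76, 66, 59, 55, 55, 56, 56, 57, 57, 57, 57, 57, 56, 56, 55, 55, 57, 58, 57]
t 24.9 tcp [0.5487 0.1139 0.0878] -> [0.5482 0.1126 0.088 ] q [ 0.74  0.97 -0.99  1.91  0.04  0.58 -0.01]
rot [-0.     0.    -0.002] | d cur axes [-0.0008 -0.0005 -0.001 ] | d target axes [-0.0008 -0.0005 -0.001 ]
```

```bash
python3 steer.py '{"segments":[[0, 0, 0, -0.003, 0, -0.0027, 0], [0, 0, 0, -0.0075, 0, -0.0067, 0], [0, 0, 0, -0.0075, 0, -0.0067, 0], [0, 0, 0, -0.0075, 0, -0.0067, 0], [0, 0, 0, -0.0075, 0, -0.0067, 0], [0, 0, 0, -0.0075, 0, -0.0067, 0], [0, 0, 0, -0.0075, 0, -0.0067, 0], [0, 0, 0, -0.0075, 0, -0.0067, 0], [0, 0, 0, -0.0075, 0, -0.0067, 0], [0, 0, 0, 0, 0, -0.03, 0], [0, 0, 0, 0, 0, -0.04, 0], [0, 0, 0, 0, 0, -0.04, 0], [0, 0, 0, 0, 0, 0, 0], [0, 0, 0, 0, 0, 0, 0]]}' | egrep 'pos|force'
python3 edge.py
python3 - <<'E'
from h import *
im,d=imaging.read_camera('scene');w=world('scene',d).reshape(-1,3);c,s=np.cos(TH),np.sin(TH)
q=(w[:,:2]-T0)@np.array([[c,-s],[s,c]])*1e3
for z in range(48,88,6):
  m=(abs(q[:,0]-2)<18)&(abs(w[:,2]*1e3-z)<3)&(q[:,1]>-30)&(q[:,1]<60); print(z,m.sum(),np.percentile(q[m,1],[10,50,90]).round(1) if m.any() else '')
a=np.load('scene0i.npy')
p=proj('scene',[saw(x,0,z) for x in(-.02,.02) for z in(.04,.08)]).astype(int);print('flap patch mean diff',np.abs(im.astype(int)-a)[p[:,1].min():p[:,1].max(),p[:,0].min():p[:,0].max()].mean())
E
```

```text
position: [0.5508, -0.0451, 0.1694]
force: [-1.2, 0.4, -1.4]
finger_force: 0.0
scene 512 y [ 25.9  29.3  97.4 155.4 157.4] x [-10.8  13.1]
scene ys135 step1 [157, 157, 158, 159, 159, 156, 151, 148, 148, 148, 149, 150, 153, 157, 163, 168, 169, 166, 165, 164, 157, 140, 120, 104, 96, 92, 92, 92, 93, 94, 95, 95, 95, 95, 95, 94, 93, 93, 93, 93]
top 347 y [ 27.1  29.1  97.2 152.3 155.1] x [-11.6  11.4]
top ys135 step1 [137, 138, 140, 138, 133, 129, 131, 133, 132, 131, 129, 126, 122, 124, 125, 121, 116, 113, 110, 107, 94, 80, 68, 60, 54, 55, 55, 56, 56, 56, 56, 56, 56, 56, 56, 55, 55, 56, 56, 56]
t 26.4 tcp [ 0.5499 -0.0434  0.1686] -> [0.5482 0.1126 0.088 ] q [ 1.01  0.89 -1.05  1.78  0.03  0.94  0.12]
rot [-0.002  0.    -0.002] | d cur axes [0.062  0.0005 0.1643] | d target axes [0.062  0.0003 0.1643]
48 38 [ 0.2  2.8 55.1]
54 19 [0.2 1.4 2.1]
60 21 [0.2 1.5 2.6]
66 22 [0.  1.1 2.3]
72 21 [-0.2  0.7  2. ]
78 20 [0.2 1.6 2.2]
84 17 [0.9 1.6 3.1]
flap patch mean diff 6.345959595959596
```

```bash
python3 -c "
from station import bot, imaging, workorder, sensors
print(workorder.sign_off())"
```

```text
the job is handed in; nothing more can be done
None
```

The job is handed in at about 26 s: the offcut is in the black tray, and the long piece lies fins up between the rails with its leading end on the scribed line (measured within about 1.5 mm of its centre), the flap hanging shut behind it; I didn't touch the short piece, cutters, marker or memory stick.

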